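# Pack the wrapped hilts and close the transport bar

## Robot

A 6-joint arm with a two-finger parallel gripper is mounted at the origin on the work surface. World frame = base frame: x ahead of the robot, y to its left, z up, the work surface at z = 0. Lengths are in mm, angles in rad, forces in N, time in s.
With the tool pointing down it reaches from about 275 to 750 mm from the base axis. Payload 10.2 kg.
Tool frame: the origin (TCP) lies midway between the tips of the shut fingers; the grasp point (between the pads) lies 19 mm behind it; z points along the fingers, y is the line along which they close (so a half turn about z gives the same grasp; the last joint's range is limited). The gripper opens to 85 mm and grips with 20 to 120 N. Pads are 22 mm wide; open, the fingers measure 114 mm over their backs; the gripper's body (76 mm by 85 mm) begins 54 mm behind the grasp point. The pads swing forward as they close: fully open they stand 13 mm farther back than shut.
Start: joints at [-1.41, 0.313, 1.498, -0, 1.331, -0.223], TCP at [196.572, -486.817, 231.294] pointing down, gripper open.
Joint ranges: [-2.94, 2.94], [-0.97, 2.17], [0.19, 2.56], [-1.23, 4.37], [0.02, 3.11], [-2.88, 2.88]. Speed limits (rad/s): [2.39, 2.39, 3.01, 3.14, 3.14, 3.14].

## Interface

Orientations are given as a unit quaternion [w, x, y, z].
In Python, from rig import ctrl gives the robot as it stands.
- The arm moves only by the tool arm_command, never from a script. Its argument "increments" is a list of rows, each an object with "dr": the turn, a rotation vector about the tool's x, y, z in units of pi/4 rad (1.0 is pi/4 rad), a list of three; "offset": the shift along the tool's x, y, z in units of 120 mm (1.0 is 120 mm), a list of three; "hand": the opening, from -1 (shut) to 1 (fully open). A call has 1 to 8 rows; each row shifts and turns the commanded pose from where the row before left it, along the tool's axes as they then stand; what a row does not reach is not made up. A row lasts 1/10 s, in which the tool goes at most 50 mm and 8.59 degrees, less where a joint would pass 70% of its speed; a pose out of reach is approached as far as the arm can. A call with a number of a shift or a turn outside -1 to 1 is refused whole. A call with a gripper value outside its range is refused whole. The fingers move at their own pace and stop on an object; "grip_force" is the grip in N (left out, the last holds). Time passes only in rows, so rows that do not move let the fingers close. It gives the time, the measured TCP pose, the force, the opening and the grip force at its end, in the units of the state.
- ctrl.sense(): the state, without advancing time (a new reading comes with each control period).
- ctrl.capture(name): name is "side" or "top" or "wrist"; returns the picture (400x640x3 uint8, red, green, blue); there is no depth.
- ctrl.camera_info(name): a dict with "K" (3x3 intrinsics, pixels), "R" (3x3) and "t" (3): a world point X has camera coordinates R X + t. Camera axes: x right, y down, z forward; pixel columns grow to the right and rows downward; lengths in mm; the calibration is good to about 2 mm. A picture is of the moment at which its call begins: read the wrist's pose just before it. camera_info takes no time and is no camera call; for the wrist camera it gives the pose at the moment of the call.
- ctrl.finish_job(): hands the job in; it is judged then, once.
The state is a dict: "time_s": time; "joints": joint angles; "dq": joint speeds; "tau": joint torques, N m; "eef_pos": TCP position; "ee_rot": TCP orientation; "force": force on the tool from outside, world axes, zero at the start; "wrist_torque": the same for the moment, N m; "grip_width": opening from 0.0 (shut) to 1.0 (fully open); "grip_force": force on a finger pad.
Only numpy, scipy, OpenCV 4.12 (cv2) and the standard library are available. Lean on these libraries where they do the work, as an engineer would, in place of code of your own. Each camera call takes 0.05 s, during which the arm holds its last target. There are 200 camera calls.

## Task

Pack the hilts for transport: push the red fin to slide the tray's retaining bar fully open, lay the blue hilt and the green hilt flat in the two empty bays beside the black one (either way round, in either order), and then push the fin the other way so that the bar goes fully home to its closed end stop over all three hilts. Leave the black hilt in its bay and do not disturb the spool, the glue bottle and the jar.

Things in the scene. Friction and masses are not known exactly. Their poses are not given: they have to be found in the camera images.
- tray: fixed plywood tray, 250 (its x) by 224 mm (y); origin: centre of its underside, on the table; x points away from the robot, to the bar's open end. Base 8 mm thick, on it three open-topped bays along x, each 166 mm long (x -110 to +56 mm), 42 mm wide, centre lines at y = +66, 0, -66 mm. Bay walls rise to 17 mm above the table (dividers 24 mm wide); outer rails, 6 mm wide at y = +-106 mm, to 26 mm
- bay_left (a point): centre of the floor of the empty bay at tray y = +66 mm (tray x = -27 mm, 8 mm above the table)
- bay_middle (a point): centre of the floor of the middle bay, where the black hilt lies
- bay_right (a point): centre of the floor of the empty bay at tray y = -66 mm
- bar (a joint): aluminium retaining bar, bridges the three bays, slides along tray x: 0 = fully open (bar centre at tray x = +105 mm, clear of the bays), 0.09 m = fully closed at its end stop (x = +15 mm, over the hilts' ends). 24 mm along x, 224 mm along y, 42 to 52 mm above the table, legs at its ends down to the rails; slides at about 3 N and stays where it is left
- bar_grip (a point): middle of the top of the red fin on the bar; the fin is 14 mm thick along the tray's x, 60 mm wide along its y, stands from 52 to 88 mm above the table, and is to be pushed on its flat faces
- handle_blue: blue wrapped hilt with white diamonds, a rounded block 150 mm long (its x) by 34 mm wide (y) by 28 mm high (z), about 180 g, brass collar at its -x end and dark steel cap at +x; origin at the centre of its underside; lies loose on the table at the start
- handle_green: green wrapped hilt with white diamonds, a rounded block 150 mm long (its x) by 34 mm wide (y) by 28 mm high (z), about 180 g, brass collar at its -x end and dark steel cap at +x; origin at the centre of its underside; lies loose on the table at the start
- handle_black: black wrapped hilt with white diamonds, a rounded block 150 mm long (its x) by 34 mm wide (y) by 28 mm high (z), about 180 g, brass collar at its -x end and dark steel cap at +x; origin at the centre of its underside; already in the middle bay
- spool: black thread spool, standing, 68 mm across, 94 mm high; origin at the centre of its underside; bystander
- glue: white glue bottle with red cap, standing, 60 mm across, 125 mm high; origin at the centre of its underside; bystander
- jar: amber jar with blue lid, standing, 66 mm across, 75 mm high; origin at the centre of its underside; bystander
Things that resemble listed ones, but are neither listed nor needed, are in the scene too. Of the things like the handle_green, leave any that is orange; of the rest the smaller one is meant.

How it is judged (in metres and radians):
On the way, in this order (a step that is already met when the one before it is completed fails the run):
1. the bar has been slid fully open (within 4 mm of its open stop) (value of joint bar below 0.004 m), for 0.1 s.
2. the blue and the green hilt lie flat in the two empty bays, one in each (((y of handle_blue in the frame of tray between 0.058 and 0.074 m and x of handle_blue in the frame of tray between -0.041 and -0.013 m and z of handle_blue in the frame of tray between 0.005 and 0.011 m and angle between the x axis of each of handle_blue, handle_green and the x axis of tray, either way round below 0.14 rad and angle between each of handle_blue, handle_green's own z axis and vertical below 0.1 rad and y of handle_green in the frame of tray between -0.074 and -0.058 m and x of handle_green in the frame of tray between -0.041 and -0.013 m and z of handle_green in the frame of tray between 0.005 and 0.011 m) or (y of handle_blue in the frame of tray between -0.074 and -0.058 m and x of handle_blue in the frame of tray between -0.041 and -0.013 m and z of handle_blue in the frame of tray between 0.005 and 0.011 m and angle between the x axis of each of handle_blue, handle_green and the x axis of tray, either way round below 0.14 rad and angle between each of handle_blue, handle_green's own z axis and vertical below 0.1 rad and y of handle_green in the frame of tray between 0.058 and 0.074 m and x of handle_green in the frame of tray between -0.041 and -0.013 m and z of handle_green in the frame of tray between 0.005 and 0.011 m))), for 0.2 s.
At the end, for the whole second after the job is handed in: The bar is fully closed (within 3.5 mm of its end stop); the black hilt lies in the middle bay and the blue and green hilts one in each outer bay, flat on the bay floor (within 3 mm in height, 8 mm across, 14 mm along, 0.14 rad in direction), at rest; spool, glue bottle and jar are standing (value of joint bar above 0.0865 m and ((y of handle_blue in the frame of tray between 0.058 and 0.074 m and x of handle_blue in the frame of tray between -0.041 and -0.013 m and z of handle_blue in the frame of tray between 0.005 and 0.011 m and angle between the x axis of each of handle_blue, handle_green and the x axis of tray, either way round below 0.14 rad and angle between each of handle_blue, handle_green's own z axis and vertical below 0.1 rad and y of handle_green in the frame of tray between -0.074 and -0.058 m and x of handle_green in the frame of tray between -0.041 and -0.013 m and z of handle_green in the frame of tray between 0.005 and 0.011 m) or (y of handle_blue in the frame of tray between -0.074 and -0.058 m and x of handle_blue in the frame of tray between -0.041 and -0.013 m and z of handle_blue in the frame of tray between 0.005 and 0.011 m and angle between the x axis of each of handle_blue, handle_green and the x axis of tray, either way round below 0.14 rad and angle between each of handle_blue, handle_green's own z axis and vertical below 0.1 rad and y of handle_green in the frame of tray between 0.058 and 0.074 m and x of handle_green in the frame of tray between -0.041 and -0.013 m and z of handle_green in the frame of tray between 0.005 and 0.011 m)) and y of handle_black in the frame of tray between -0.008 and 0.008 m and x of handle_black in the frame of tray between -0.041 and -0.013 m and z of handle_black in the frame of tray between 0.005 and 0.011 m and angle between the x axis of handle_black and the x axis of tray, either way round below 0.14 rad and angle between handle_black's own z axis and vertical below 0.1 rad and linear speed of each of handle_blue, handle_green, handle_black below 0.02 m/s and angle between each of spool, glue, jar's own z axis and vertical below 0.2 rad); the robot touches nothing.
It fails at once if the spool is knocked over or shifted by more than 25 mm (distance of spool from where it was at the start of the episode above 0.025 m or angle between spool's own z axis and vertical above 0.5 rad).
It fails at once if the glue is knocked over or shifted by more than 25 mm (distance of glue from where it was at the start of the episode above 0.025 m or angle between glue's own z axis and vertical above 0.5 rad).
It fails at once if the jar is knocked over or shifted by more than 25 mm (distance of jar from where it was at the start of the episode above 0.025 m or angle between jar's own z axis and vertical above 0.5 rad).
It also fails if it takes over 67 s, if anything falls off the work surface, if the arm or the gripper's body presses on something with over 40 N, if the wrist force passes 120 N, or if a joint passes its speed limit or range.

## Working session

There is one attempt and no reset: what is moved stays moved. The work goes in short steps, Python scripts to look and compute and a tool call to move; the robot and the scene stay as the last step left them, time stands still between calls to the robot, and variables do not carry over. Pictures are saved under pics/ and viewed, at most 10 in all, crops included, and the job is handed in when it is done.

Besides the shell and the picture viewer there is one more tool, called after ">>>" as name([rows], argument=value, ...), one row to a line, values as JSON. arm_command: Moves the arm, as the interface text tells. Shifts and turns lie within -1 to 1; 1 stands for 120 mm of shift or pi/4 rad of turn. Its arguments: {"type":"object","properties":{"increments":{"type":"array"},"grip_force":{"type":"number"}},"required":["increments"]}

```bash
ls; mkdir -p pics; python3 - <<'E'
from rig import ctrl
import cv2
for n in ("top","side"):
    im=ctrl.capture(n); cv2.imwrite(f"pics/{n}0.png",im[:,:,::-1]); c=ctrl.camera_info(n); print(n,c["K"],c["R"],c["t"])
s=ctrl.sense();print(s)
E
```

```text
pics
top [[388.41420515   0.         314.89814116]
 [  0.         388.41420515 197.46211969]
 [  0.           0.           1.        ]] [[-0.02562523 -0.99962324 -0.00983505]
 [-0.99469427  0.02647695 -0.09940962]
 [ 0.09963257  0.00723548 -0.99499799]] [-137.09983078  594.65077119 1254.13305223]
side [[405.88230957   0.         315.7907701 ]
 [  0.         405.88230957 203.96175087]
 [  0.           0.           1.        ]] [[ 0.74667469 -0.66518517  0.00236753]
 [-0.37093125 -0.41932191 -0.82860071]
 [ 0.55216566  0.61781698 -0.55983503]] [-532.2145184   228.91204293 1210.18965998]
{'time_s': 0.1, 'joints': array([-1.41039519e+00,  3.13417822e-01,  1.49832939e+00,  1.32813554e-05,
        1.33099295e+00, -2.23393855e-01]), 'dq': array([-0.00037749, -0.00142416, -0.00078905,  0.00140444, -0.00117502,
       -0.00045156]), 'tau': array([ 1.91722022e-03, -4.12906337e+01, -2.60139763e+01, -2.12774803e-04,
        3.09549381e-03, -1.49048714e-05]), 'eef_pos': array([ 196.54176675, -486.59118949,  230.79207552]), 'ee_rot': array([-5.73268423e-04,  9.81644249e-01,  1.90720318e-01,  2.45147892e-05]), 'force': array([-0.28942211, -0.50967181, -0.08323179]), 'wrist_torque': array([ 0.01626102,  0.02925865, -0.05778645]), 'grip_force': 0.0, 'grip_width': 1.003621706943179}
```

View pics/top0.png

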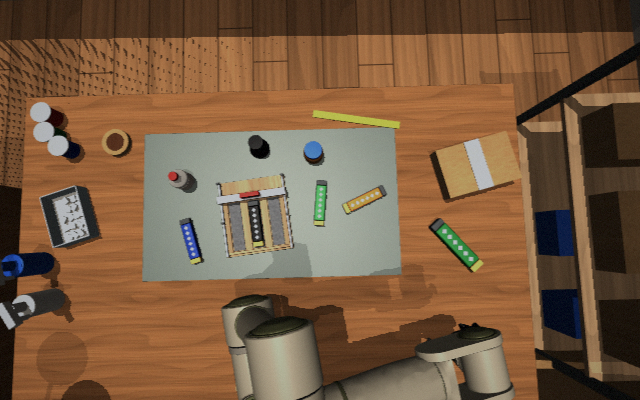

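View pics/side0.png

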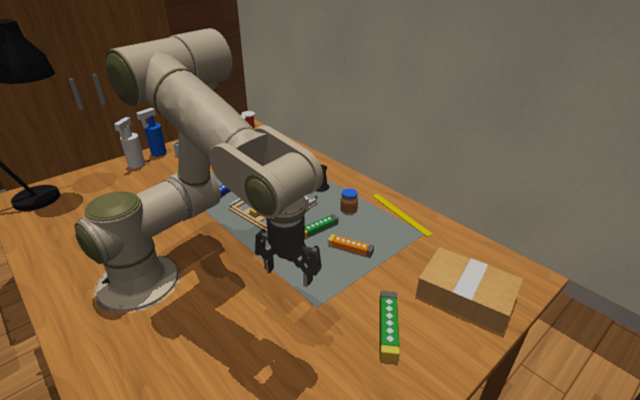

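The top view shows blue at (190,241), the small green at (320,203), the orange one at (364,199), the tray around (256,217), with the red fin at (250,195). I'll enlarge the top view to read it more closely.

```bash
python3 - <<'E'
import cv2
im=cv2.imread("pics/top0.png")[130:275,160:345]
cv2.imwrite("pics/crop.png",cv2.resize(im,None,fx=4,fy=4,interpolation=cv2.INTER_CUBIC))
E
```

```text
(no output)
```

View pics/crop.png

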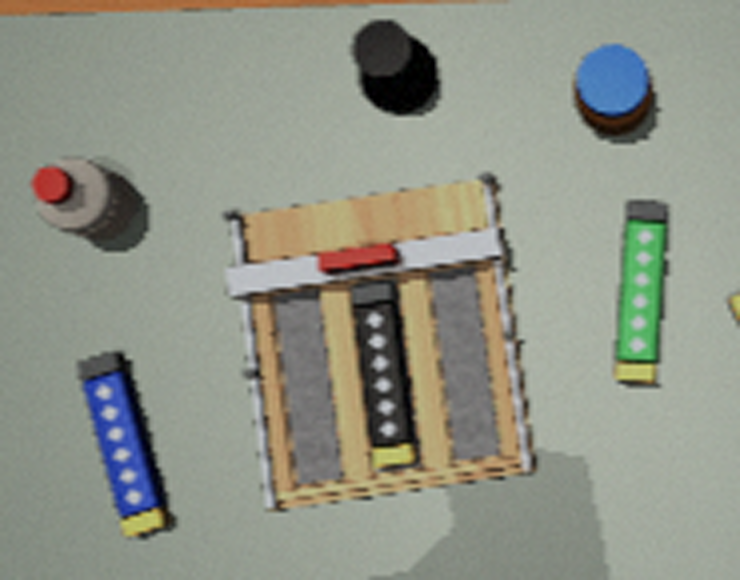

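The enlarged crop shows rail corners at about (235,217), (489,180), (528,468) and (270,505). Blue's ends are at (101,360) and (145,522), green's at (648,204) and (636,378), and the fin top is at about (358,254). Next I'll turn these into world positions.

```bash
cat > h.py <<'E'
import numpy as np
from rig import ctrl
def ray(cam,uv,z):
    c=ctrl.camera_info(cam) if isinstance(cam,str) else cam
    R,t=np.array(c["R"]),np.array(c["t"]); C=-R.T@t
    d=R.T@np.linalg.solve(c["K"],[uv[0],uv[1],1.])
    return C+d*(z-C[2])/d[2]
def crop(u,v): return ((u+.5)/4-.5+160,(v+.5)/4-.5+130)
E
python3 - <<'E'
from h import *
np.set_printoptions(precision=1,suppress=True)
c=ctrl.camera_info("top");print(-c["R"].T@c["t"])
for n,a,b in (("blue",(101,360),(145,522)),("green",(648,204),(636,378)),("black",(374,284),(392,463))):
    A,B=ray(c,crop(*a),28 if n!="black" else 36),ray(c,crop(*b),28 if n!="black" else 36)
    d=A-B;print(n,(A+B)/2,np.linalg.norm(d),np.arctan2(d[1],d[0]))
P=np.array([ray(c,crop(*p),26) for p in ((235,217),(489,180),(528,468),(270,505))])
print(P,P.mean(0)); f=P[0]+P[1]-P[2]-P[3];l=P[0]+P[3]-P[1]-P[2]
print(np.linalg.norm(f)/2,np.linalg.norm(l)/2,np.arctan2(f[1],f[0]),np.arctan2(-l[0],l[1]))
print("fin",ray(c,crop(358,252),88))
for n,p,z in (("spool",(383,47),94),("glue",(51,184),125),("jar",(613,79),75)): print(n,ray(c,crop(*p),z))
E
```

```text
[ 463.  -161.9 1305.6]
blue [462.4 259.5  28. ] 138.127811050934 0.2713797616332337
green [ 574.6 -169.4   28. ] 144.48667556255123 -0.09556174151600341
black [511.9  44.1  36. ] 147.0331815320902 0.08998146399568767
[[645.2 167.7  26. ]
 [670.6 -44.5  26. ]
 [431.6 -72.3  26. ]
 [406.9 139.2  26. ]] [538.6  47.5  26. ]
240.26024029748135 213.31123243021904 0.11740869468298487 0.11756408981500019
fin [605.8  54.4  88. ]
spool [768.9  31.9  94. ]
glue [660.6 284.3 125. ]
jar [ 742.2 -150.4   75. ]
```

```bash
cat >> h.py <<'E'
from scipy.spatial.transform import Rotation as Ro
TY=0.1175; TC=np.array([538.6,47.5])
def T(x,y): c,s=np.cos(TY),np.sin(TY); return TC+[c*x-s*y,s*x+c*y]
def tool(): 
    s=ctrl.sense(); q=s["ee_rot"]; return s,Ro.from_quat([q[1],q[2],q[3],q[0]])
def goto(xy,z,yaw):
    """shift (units of 120 mm, present tool axes), then turn (units) to reach a downward pose"""
    s,R=tool(); tgt=np.array([[np.cos(yaw),np.sin(yaw),0],[np.sin(yaw),-np.cos(yaw),0],[0,0,-1]]).T
    o=R.inv().apply(np.array([*xy,z])-s["eef_pos"])/120
    dr=(R.inv()*Ro.from_matrix(tgt)).as_rotvec()/(np.pi/4)
    n=int(np.ceil(np.linalg.norm(o)/.4)); m=int(np.ceil(np.linalg.norm(dr)/.18))
    print("pos",s["eef_pos"].round(1),"F",s["force"].round(1),"shift",o.round(3),"rows",n,"each",(o/max(n,1)).round(3),"turn",dr.round(3),"rows",m,"t",s["time_s"])
E
python3 - <<'E'
from h import *
print(T(28,0)); goto(T(28,0),231,TY)
E
```

```text
[566.40693478  50.7824348 ]
pos [ 196.5 -486.6  230.8] F [-0.3 -0.5 -0.1] shift [ 4.535e+00 -2.998e+00  3.000e-03] rows 14 each [ 0.324 -0.214  0.   ] turn [-0.001 -0.     0.339] rows 2 t 0.1
```

>>> arm_command([
  {"offset": [0.324,-0.214,0],"dr": [0,0,0],"hand": -1},
  {"offset": [0.324,-0.214,0],"dr": [0,0,0],"hand": -1},
  {"offset": [0.324,-0.214,0],"dr": [0,0,0],"hand": -1},
  {"offset": [0.324,-0.214,0],"dr": [0,0,0],"hand": -1},
  {"offset": [0.324,-0.214,0],"dr": [0,0,0],"hand": -1},
  {"offset": [0.324,-0.214,0],"dr": [0,0,0],"hand": -1},
  {"offset": [0.324,-0.214,0],"dr": [0,0,0],"hand": -1},
  {"offset": [0,0,0],"dr": [0,0,0.17],"hand": -1},
])

```text
time_s: 0.9
eef_pos: [383.5, -214.1, 231.2]
ee_rot: [-0.001, 0.992, 0.127, 0.0]
force: [-0.7, 0.1, 0.6]
grip_width: -0.004
grip_force: 0.0
```

```bash
python3 - <<'E'
from h import *
goto(T(28,0),231,TY)
E
```

```text
pos [ 383.5 -214.1  231.2] F [-0.7  0.1  0.6] shift [ 2.031 -1.753  0.005] rows 7 each [ 0.29  -0.25   0.001] turn [-0.001 -0.001  0.174] rows 1 t 0.9
```

>>> arm_command([
  {"offset": [0.29,-0.25,0],"dr": [0,0,0],"hand": -1},
  {"offset": [0.29,-0.25,0],"dr": [0,0,0],"hand": -1},
  {"offset": [0.29,-0.25,0],"dr": [0,0,0],"hand": -1},
  {"offset": [0.29,-0.25,0],"dr": [0,0,0],"hand": -1},
  {"offset": [0.29,-0.25,0],"dr": [0,0,0],"hand": -1},
  {"offset": [0.29,-0.25,0],"dr": [0,0,0],"hand": -1},
  {"offset": [0.29,-0.25,0],"dr": [0,0,0],"hand": -1},
  {"offset": [0,0,0],"dr": [0,0,0.17],"hand": -1},
])

```text
time_s: 1.7
eef_pos: [567.0, 49.6, 230.2]
ee_rot: [-0.001, 0.998, 0.06, -0.0]
force: [-0.6, -1.2, 1.1]
grip_width: 0.003
grip_force: 0.0
```

```bash
python3 - <<'E'
from h import *
import cv2
goto(T(28,0),62,TY)
c=ctrl.camera_info("wrist");im=ctrl.capture("wrist");cv2.imwrite("pics/w1.png",im[:,:,::-1])
np.savez("pics/w1.npz",**c)
print(c)
def px(X): p=c["K"]@(c["R"]@np.array(X)+c["t"]); return (p[:2]/p[2]).round(0)
for q in ((-125,106),(-125,-106),(125,106),(125,-106)): print(q,px([*T(*q),26]))
print(px([*T(67,0),88]))
E
```

```text
pos [567.   49.6 230.2] F [-0.6 -1.2  1.1] shift [-0.003 -0.009  1.402] rows 4 each [-0.001 -0.002  0.35 ] turn [-0.001  0.001  0.003] rows 1 t 1.7
{'K': array([[294.03795514,   0.        , 320.22650558],
       [  0.        , 294.03795514, 201.74878388],
       [  0.        ,   0.        ,   1.        ]]), 'R': array([[ 0.11897577, -0.9928959 , -0.001581  ],
       [-0.94093231, -0.11325722,  0.3190912 ],
       [-0.3170034 , -0.03647651, -0.9477227 ]]), 't': array([-18.83135585, 498.3929629 , 561.51056757])}
(-125, 106) [242. 284.]
(-125, -106) [396. 284.]
(125, 106) [223.  89.]
(125, -106) [415.  90.]
[318. 151.]
```

View pics/w1.png

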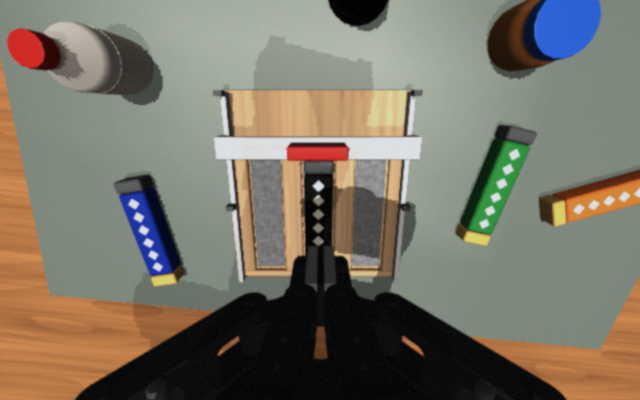

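The wrist view agrees with the calibration. The tray is centred at column 319 and the fin top is at (318,152), both as predicted. I'll descend and push.

>>> arm_command([
  {"offset": [0,0,0.35],"dr": [0,0,0],"hand": -1},
  {"offset": [0,0,0.35],"dr": [0,0,0],"hand": -1},
  {"offset": [0,0,0.35],"dr": [0,0,0],"hand": -1},
  {"offset": [0,0,0.35],"dr": [0,0,0],"hand": -1},
  {"offset": [0.12,0,0],"dr": [0,0,0],"hand": -1},
  {"offset": [0.12,0,0],"dr": [0,0,0],"hand": -1},
  {"offset": [0.12,0,0],"dr": [0,0,0],"hand": -1},
  {"offset": [0.08,0,0],"dr": [0,0,0],"hand": -1},
])

```text
time_s: 2.55
eef_pos: [617.2, 51.2, 62.2]
ee_rot: [-0.0, 0.998, 0.059, -0.002]
force: [-3.8, -0.9, -1.8]
grip_width: 0.002
grip_force: 1.8
```

>>> arm_command([
  {"offset": [0.03,0,0],"dr": [0,0,0],"hand": -1},
  {"offset": [0.02,0,0],"dr": [0,0,0],"hand": -1},
])

```text
time_s: 2.75
eef_pos: [623.4, 52.0, 62.8]
ee_rot: [-0.0, 0.998, 0.059, -0.001]
force: [-2.6, -1.2, -2.1]
grip_width: 0.0
grip_force: 1.4
```

>>> arm_command([
  {"offset": [0.02,0,0],"dr": [0,0,0],"hand": -1},
  {"offset": [0.015,0,0],"dr": [0,0,0],"hand": -1},
  {"offset": [0,0,0],"dr": [0,0,0],"hand": -1},
])

```text
time_s: 3.05
eef_pos: [625.7, 52.4, 63.1]
ee_rot: [0.0, 0.998, 0.059, -0.004]
force: [-16.0, -3.8, 4.6]
grip_width: -0.002
grip_force: 8.0
```

The bar is against its open stop: 16 N of force, with the fin at tray x ≈ 105. I'll back off and refine the hilt poses from the wrist picture.

>>> arm_command([
  {"offset": [-0.2,0,0],"dr": [0,0,0],"hand": -1},
  {"offset": [-0.1,0,-0.3],"dr": [0,0,0],"hand": -1},
  {"offset": [0,0,-0.3],"dr": [0,0,0],"hand": -0.5},
  {"offset": [0,0,-0.3],"dr": [0,0,0],"hand": 0},
  {"offset": [0,0,-0.2],"dr": [0,0,0],"hand": 0.5},
])

```text
time_s: 3.55
eef_pos: [593.2, 48.6, 198.9]
ee_rot: [0.0, 0.998, 0.059, 0.003]
force: [-0.4, 0.7, -0.6]
grip_width: 0.502
grip_force: 0.0
```

```bash
python3 - <<'E'
from h import *
import cv2
np.set_printoptions(precision=1,suppress=True)
w=dict(np.load("pics/w1.npz"))
iw=cv2.cvtColor(cv2.imread("pics/w1.png"),cv2.COLOR_BGR2HSV); it=cv2.cvtColor(cv2.imread("pics/top0.png"),cv2.COLOR_BGR2HSV)
# white diamonds: centroid of the row of bright unsaturated pixels inside the hull of the coloured wrap
for n,lo,hi in (("green",50,85),("blue",105,130)):
  for cam,im,roi in ((w,iw,{"green":(120,260,440,540),"blue":(170,300,100,200)}[n]),(ctrl.camera_info("top"),it,{"green":(170,240,300,335),"blue":(210,275,170,210)}[n])):
    m=np.zeros(im.shape[:2],np.uint8);r=roi
    m[r[0]:r[1],r[2]:r[3]]=cv2.inRange(im[r[0]:r[1],r[2]:r[3]],(lo,120,40),(hi,255,255))
    cs,_=cv2.findContours(m,0,2);hull=cv2.convexHull(max(cs,key=cv2.contourArea));h=np.zeros_like(m);cv2.fillPoly(h,[hull],255)
    d=(im[...,1]<90)&(im[...,2]>110)&(cv2.erode(h,np.ones((3,3)))>0)
    p=np.array([ray(cam,(u,v),28) for v,u in np.argwhere(d)])[:,:2]
    c=p.mean(0);_,_,V=np.linalg.svd(p-c);a=V[0]*np.sign(V[0][0]);e=(p-c)@a
    print(n,len(p),c,c+a*(e.min()+e.max())/2,e.max()-e.min(),"yaw",np.arctan2(a[1],a[0]).round(3))
goto((574.6,-169.4),200,-0.095)
E
```

```text
green 485 [ 576.9 -169.3] [ 574.6 -169. ] 102.92467276290378 yaw -0.103
green 73 [ 573.1 -168.1] [ 575.6 -168.4] 99.88057948569053 yaw -0.097
blue 371 [462.3 263.5] [460.5 262.9] 102.0581705102476 yaw 0.278
blue 63 [459.1 263.3] [459.9 263.5] 100.00652563013335 yaw 0.286
pos [593.2  48.6 198.9] F [-0.4  0.7 -0.6] shift [-0.4  1.8 -0. ] rows 5 each [-0.1  0.4 -0. ] turn [ 0.  -0.   0.3] rows 2 t 3.55
```

>>> arm_command([
  {"offset": [-0.075,0.36,0],"dr": [0,0,0],"hand": 0.3},
  {"offset": [-0.075,0.36,0],"dr": [0,0,0],"hand": 0.3},
  {"offset": [-0.075,0.36,0],"dr": [0,0,0],"hand": 0.3},
  {"offset": [-0.075,0.36,0],"dr": [0,0,0],"hand": 0.3},
  {"offset": [-0.075,0.36,0],"dr": [0,0,0],"hand": 0.3},
  {"offset": [0,0,0],"dr": [0,0,0.14],"hand": 0.3},
  {"offset": [0,0,0],"dr": [0,0,0.14],"hand": 0.3},
  {"offset": [0,0,0],"dr": [0,0,0],"hand": 0.3},
])

```text
time_s: 4.35
eef_pos: [573.0, -171.6, 195.9]
ee_rot: [0.0, 0.999, -0.052, 0.001]
force: [0.1, 0.5, 0.3]
grip_width: 0.65
grip_force: 0.0
```

```bash
python3 - <<'E'
from h import *
print(ctrl.sense()["grip_width"],ray(dict(np.load("pics/w1.npz")),(545,205),28))
goto((575.3,-168.9),10,-0.1)
E
```

```text
0.649812465364146 [ 562.88272429 -232.5955889    28.        ]
pos [ 573.  -171.6  195.9] F [0.1 0.5 0.3] shift [ 0.014 -0.025  1.549] rows 4 each [ 0.003 -0.006  0.387] turn [ 0.001 -0.002 -0.006] rows 1 t 4.35
```

>>> arm_command([
  {"offset": [0.014,-0.024,0.32],"dr": [0,0,0],"hand": 0.3},
  {"offset": [0,0,0.35],"dr": [0,0,0],"hand": 0.3},
  {"offset": [0,0,0.35],"dr": [0,0,0],"hand": 0.3},
  {"offset": [0,0,0.25],"dr": [0,0,0],"hand": 0.3},
  {"offset": [0,0,0.1],"dr": [0,0,0],"hand": 0.3},
  {"offset": [0,0,0],"dr": [0,0,0],"hand": 0.3},
])

```text
time_s: 4.95
eef_pos: [574.6, -168.1, 30.3]
ee_rot: [-0.0, 0.999, -0.051, -0.001]
force: [-0.1, 0.8, 0.8]
grip_width: 0.649
grip_force: 0.0
```

```bash
python3 - <<'E'
from h import *
goto((575.3,-168.9),10,-0.1)
E
```

```text
pos [ 574.6 -168.1   30.3] F [-0.1  0.8  0.8] shift [0.006 0.006 0.169] rows 1 each [0.006 0.006 0.169] turn [-0.001  0.002 -0.001] rows 1 t 4.95
```

>>> arm_command([
  {"offset": [0.005,0,0.09],"dr": [0,0,0],"hand": 0.3},
  {"offset": [0,0,0.08],"dr": [0,0,0],"hand": 0.3},
  {"offset": [0,0,0],"dr": [0,0,0],"hand": -0.1},
  {"offset": [0,0,0],"dr": [0,0,0],"hand": -0.4},
  {"offset": [0,0,0],"dr": [0,0,0],"hand": -0.6},
  {"offset": [0,0,0],"dr": [0,0,0],"hand": -0.8},
  {"offset": [0,0,0],"dr": [0,0,0],"hand": -0.8},
], grip_force=50)

```text
time_s: 5.65
eef_pos: [575.6, -168.5, 10.8]
ee_rot: [0.0, 0.999, -0.052, 0.0]
force: [-0.8, -0.4, 0.6]
grip_width: 0.382
grip_force: 51.0
```

>>> arm_command([
  {"offset": [0,0,-0.15],"dr": [0,0,0],"hand": -0.8},
  {"offset": [0,0,-0.25],"dr": [0,0,0],"hand": -0.8},
  {"offset": [0,0,-0.25],"dr": [0,0,0],"hand": -0.8},
  {"offset": [0,0,-0.25],"dr": [0,0,0],"hand": -0.8},
  {"offset": [0,0,0],"dr": [0,0,-0.14],"hand": -0.8},
  {"offset": [0,0,0],"dr": [0,0,-0.14],"hand": -0.8},
  {"offset": [0,0,0],"dr": [0,0,0],"hand": -0.8},
])

```text
time_s: 6.35
eef_pos: [575.4, -168.4, 118.6]
ee_rot: [-0.0, 0.998, 0.059, 0.0]
force: [0.3, -0.0, -1.8]
grip_width: 0.387
grip_force: 50.8
```

```bash
python3 - <<'E'
from h import *
print(ctrl.sense()["grip_width"],T(-27,-66))
goto(T(-27,-66),118,TY)
E
```

```text
0.38694742586043 [519.52333777 -21.21012268]
pos [ 575.4 -168.4  118.6] F [ 0.3 -0.  -1.8] shift [-0.318 -1.273  0.005] rows 4 each [-0.08  -0.318  0.001] turn [-0. -0.  0.] rows 1 t 6.35
```

>>> arm_command([
  {"offset": [-0.08,-0.32,0],"dr": [0,0,0],"hand": -0.8},
  {"offset": [-0.08,-0.32,0],"dr": [0,0,0],"hand": -0.8},
  {"offset": [-0.08,-0.32,0],"dr": [0,0,0],"hand": -0.8},
  {"offset": [-0.08,-0.31,0],"dr": [0,0,0],"hand": -0.8},
  {"offset": [0,0,0],"dr": [0,0,0],"hand": -0.8},
  {"offset": [0,0,0],"dr": [0,0,0],"hand": -0.8},
])

```text
time_s: 6.95
eef_pos: [519.6, -21.1, 118.7]
ee_rot: [0.0, 0.998, 0.058, 0.0]
force: [0.0, 0.1, -1.3]
grip_width: 0.379
grip_force: 50.8
```

```bash
python3 - <<'E'
from h import *
import cv2
goto(T(-27,-66),60,TY)
c=ctrl.camera_info("wrist");im=ctrl.capture("wrist")
for x in (-110,56):
  for y in (66,-66):
    for d in (-21,21):
      p=c["K"]@(c["R"]@np.array([*T(x,y+d),17])+c["t"]);p=p[:2]/p[2];cv2.circle(im,tuple(int(round(v)) for v in p),2,(255,0,255),-1)
cv2.imwrite("pics/w2.png",im[:,:,::-1])
E
```

```text
pos [519.6 -21.1 118.7] F [ 0.   0.1 -1.3] shift [-0.001  0.     0.489] rows 2 each [-0.001  0.     0.244] turn [ 0.    -0.    -0.002] rows 1 t 6.95
```

View pics/w2.png

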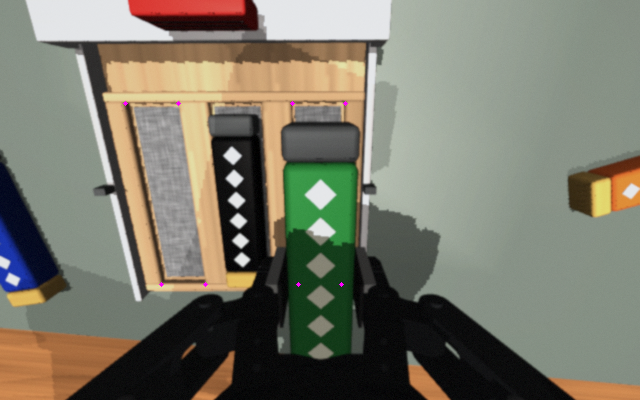

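The wrist view shows the green hilt held square over the right bay. The projected bay corners, for example (292,103) and (346,103), match the bay edges. I'll lower it.

>>> arm_command([
  {"offset": [0,0,0.3],"dr": [0,0,0],"hand": -0.8},
  {"offset": [0,0,0.25],"dr": [0,0,0],"hand": -0.8},
  {"offset": [0,0,0.15],"dr": [0,0,0],"hand": -0.8},
  {"offset": [0,0,0.08],"dr": [0,0,0],"hand": -0.8},
  {"offset": [0,0,0.03],"dr": [0,0,0],"hand": -0.8},
  {"offset": [0,0,0],"dr": [0,0,0],"hand": -0.8},
])

```text
time_s: 7.6
eef_pos: [520.0, -22.0, 21.5]
ee_rot: [0.0, 0.998, 0.058, 0.0]
force: [-0.7, -0.3, -1.5]
grip_width: 0.383
grip_force: 50.8
```

>>> arm_command([
  {"offset": [0,0,0.013],"dr": [0,0,0],"hand": -0.8},
  {"offset": [0,0,0],"dr": [0,0,0],"hand": -0.8},
  {"offset": [0,0,0],"dr": [0,0,0],"hand": -0.06},
  {"offset": [0,0,0],"dr": [0,0,0],"hand": -0.06},
  {"offset": [0,0,0],"dr": [0,0,0],"hand": -0.06},
  {"offset": [0,0,-0.15],"dr": [0,0,0],"hand": -0.06},
  {"offset": [0,0,-0.4],"dr": [0,0,0],"hand": 0.2},
  {"offset": [0,0,-0.4],"dr": [0,0,0],"hand": 0.3},
])

```text
time_s: 8.4
eef_pos: [519.0, -21.4, 134.9]
ee_rot: [-0.0, 0.998, 0.058, -0.001]
force: [0.4, -0.0, 0.4]
grip_width: 0.65
grip_force: 0.0
```

```bash
python3 - <<'E'
from h import *
import cv2
cv2.imwrite("pics/w3.png",ctrl.capture("wrist")[:,:,::-1])
goto((461,263),135,0.28)
E
```

```text
pos [522.6 -22.1 143.1] F [ 3.6 -0.3  8.5] shift [-0.233 -2.42   0.055] rows 7 each [-0.033 -0.346  0.008] turn [ 0.007 -0.013 -0.207] rows 2 t 8.45
```

View pics/w3.png

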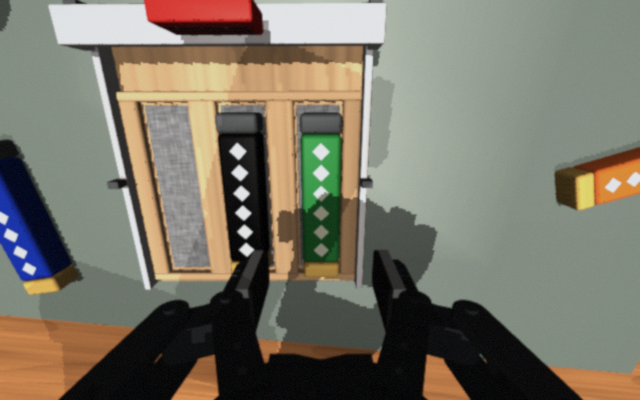

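Green lies flat in the right bay (top face around (320,190)). Now the blue hilt.

>>> arm_command([
  {"offset": [-0.033,-0.345,0],"dr": [0,0,0],"hand": 0.3},
  {"offset": [-0.033,-0.345,0],"dr": [0,0,0],"hand": 0.3},
  {"offset": [-0.033,-0.345,0],"dr": [0,0,0],"hand": 0.3},
  {"offset": [-0.033,-0.345,0],"dr": [0,0,0],"hand": 0.3},
  {"offset": [-0.033,-0.345,0],"dr": [0,0,0],"hand": 0.3},
  {"offset": [-0.033,-0.345,0],"dr": [0,0,0],"hand": 0.3},
  {"offset": [-0.033,-0.345,0],"dr": [0,0,-0.1],"hand": 0.3},
  {"offset": [0,0,0],"dr": [0,0,-0.1],"hand": 0.3},
])

```text
time_s: 9.25
eef_pos: [456.9, 266.8, 133.8]
ee_rot: [-0.0, 0.99, 0.14, 0.0]
force: [-0.2, 0.6, 0.1]
grip_width: 0.648
grip_force: 0.0
```

>>> arm_command([
  {"offset": [0,0,0.3],"dr": [0,0,0],"hand": 0.3},
  {"offset": [0,0,0.3],"dr": [0,0,0],"hand": 0.3},
  {"offset": [0,0,0.1],"dr": [0,0,0],"hand": 0.3},
  {"offset": [0,0,0],"dr": [0,0,0],"hand": 0.3},
  {"offset": [0,0,0],"dr": [0,0,0],"hand": 0.3},
])

```text
time_s: 9.75
eef_pos: [459.1, 263.3, 51.1]
ee_rot: [-0.0, 0.991, 0.136, 0.001]
force: [0.0, 0.4, -0.4]
grip_width: 0.65
grip_force: 0.0
```

```bash
python3 - <<'E'
from h import *
goto((461,263),10.5,0.28)
E
```

```text
pos [459.1 263.3  51.1] F [ 0.   0.4 -0.4] shift [0.014 0.006 0.338] rows 1 each [0.014 0.006 0.338] turn [-0.    -0.003 -0.008] rows 1 t 9.75
```

>>> arm_command([
  {"offset": [0.014,0,0.14],"dr": [0,0,-0.008],"hand": 0.3},
  {"offset": [0,0,0.12],"dr": [0,0,0],"hand": 0.3},
  {"offset": [0,0,0.075],"dr": [0,0,0],"hand": 0.3},
  {"offset": [0,0,0],"dr": [0,0,0],"hand": 0.3},
  {"offset": [0,0,0],"dr": [0,0,0],"hand": -0.2},
  {"offset": [0,0,0],"dr": [0,0,0],"hand": -0.6},
  {"offset": [0,0,0],"dr": [0,0,0],"hand": -0.8},
  {"offset": [0,0,0],"dr": [0,0,0],"hand": -0.8},
])

```text
time_s: 10.55
eef_pos: [460.7, 263.8, 10.8]
ee_rot: [-0.0, 0.99, 0.14, 0.001]
force: [-1.1, 0.6, 6.7]
grip_width: 0.387
grip_force: 51.4
```

>>> arm_command([
  {"offset": [0,0,-0.15],"dr": [0,0,0],"hand": -0.8},
  {"offset": [0,0,-0.25],"dr": [0,0,0],"hand": -0.8},
  {"offset": [0,0,-0.25],"dr": [0,0,0],"hand": -0.8},
  {"offset": [0,0,-0.25],"dr": [0,0,0],"hand": -0.8},
  {"offset": [0,0,0],"dr": [0,0,0.1],"hand": -0.8},
  {"offset": [0,0,0],"dr": [0,0,0.1],"hand": -0.8},
  {"offset": [0,0,0],"dr": [0,0,0],"hand": -0.8},
])

```text
time_s: 11.25
eef_pos: [459.8, 263.5, 117.9]
ee_rot: [-0.0, 0.998, 0.061, 0.0]
force: [1.6, 0.3, -1.7]
grip_width: 0.383
grip_force: 50.6
```

```bash
python3 - <<'E'
from h import *
goto(T(-27,66),118,TY)
E
```

```text
pos [459.8 263.5 117.9] F [ 1.6  0.3 -1.7] shift [ 2.090e-01  1.316e+00 -1.000e-03] rows 4 each [ 0.052  0.329 -0.   ] turn [-0.    -0.     0.006] rows 1 t 11.25
```

>>> arm_command([
  {"offset": [0.052,0.33,0],"dr": [0,0,0],"hand": -0.8},
  {"offset": [0.052,0.33,0],"dr": [0,0,0],"hand": -0.8},
  {"offset": [0.052,0.33,0],"dr": [0,0,0],"hand": -0.8},
  {"offset": [0.052,0.326,0],"dr": [0,0,0],"hand": -0.8},
  {"offset": [0,0,0],"dr": [0,0,0.006],"hand": -0.8},
  {"offset": [0,0,0],"dr": [0,0,0],"hand": -0.8},
])

```text
time_s: 11.85
eef_pos: [504.1, 109.3, 117.5]
ee_rot: [-0.0, 0.998, 0.059, -0.0]
force: [0.0, 0.2, -1.7]
grip_width: 0.383
grip_force: 50.7
```

```bash
python3 - <<'E'
from h import *
import cv2
goto(T(-27,66),20,TY)
cv2.imwrite("pics/w4.png",ctrl.capture("wrist")[:,:,::-1])
E
```

```text
pos [504.1 109.3 117.5] F [ 0.   0.2 -1.7] shift [ 0.001 -0.004  0.812] rows 3 each [ 0.    -0.001  0.271] turn [-0.     0.     0.001] rows 1 t 11.85
```

View pics/w4.png

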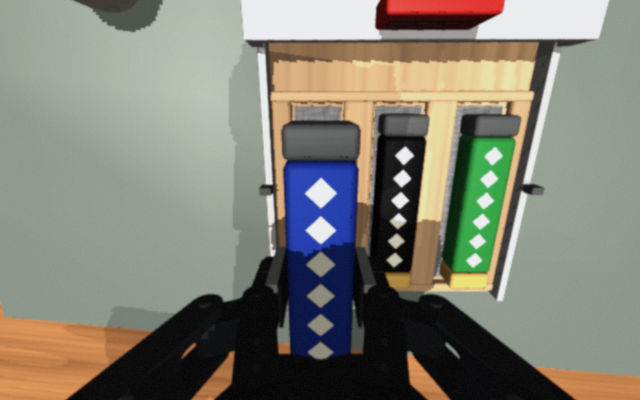

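Blue is held straight over the left bay (cap at (320,140), as green's was). Black and green lie properly in their bays. I'll lower blue and release it.

>>> arm_command([
  {"offset": [0,0,0.3],"dr": [0,0,0],"hand": -0.8},
  {"offset": [0,0,0.25],"dr": [0,0,0],"hand": -0.8},
  {"offset": [0,0,0.15],"dr": [0,0,0],"hand": -0.8},
  {"offset": [0,0,0.08],"dr": [0,0,0],"hand": -0.8},
  {"offset": [0,0,0.03],"dr": [0,0,0],"hand": -0.8},
  {"offset": [0,0,0],"dr": [0,0,0],"hand": -0.8},
])

```text
time_s: 12.5
eef_pos: [504.2, 110.3, 20.6]
ee_rot: [-0.0, 0.998, 0.06, 0.0]
force: [-0.5, -0.2, -1.3]
grip_width: 0.383
grip_force: 50.6
```

>>> arm_command([
  {"offset": [0,0,0.009],"dr": [0,0,0],"hand": -0.8},
  {"offset": [0,0,0],"dr": [0,0,0],"hand": -0.06},
  {"offset": [0,0,0],"dr": [0,0,0],"hand": -0.06},
  {"offset": [0,0,0],"dr": [0,0,0],"hand": -0.06},
  {"offset": [0,0,-0.15],"dr": [0,0,0],"hand": -0.06},
  {"offset": [0,0,-0.4],"dr": [0,0,0],"hand": -0.4},
  {"offset": [0,0,-0.4],"dr": [0,0,0],"hand": -1},
  {"offset": [0,0,-0.1],"dr": [0,0,0],"hand": -1},
])

```text
time_s: 13.3
eef_pos: [506.0, 109.9, 150.3]
ee_rot: [0.0, 0.998, 0.059, 0.004]
force: [0.7, 0.1, -0.5]
grip_width: 0.002
grip_force: 0.0
```

```bash
python3 - <<'E'
from h import *
import cv2
cv2.imwrite("pics/w5.png",ctrl.capture("wrist")[:,:,::-1])
goto(T(138,0),145,TY)
E
```

```text
pos [505.9 109.9 149.8] F [0.9 0.2 1.8] shift [1.359 0.55  0.051] rows 4 each [0.34  0.137 0.013] turn [ 0.001 -0.01   0.001] rows 1 t 13.35
```

View pics/w5.png

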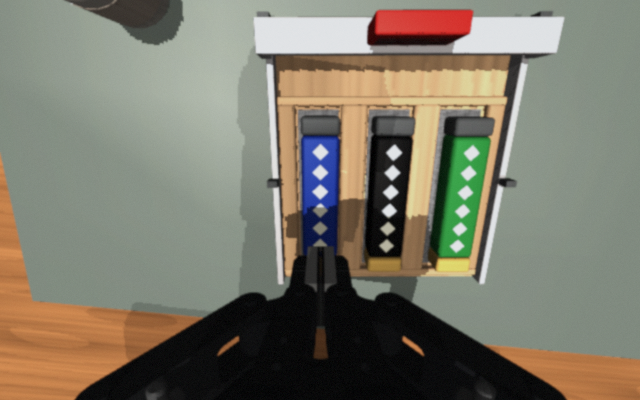

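All three hilts lie flat in their bays (blue around (320,180), black (392,185), green (465,185)). Next I'll go behind the fin.

>>> arm_command([
  {"offset": [0.34,0.14,0],"dr": [0,0,0],"hand": -1},
  {"offset": [0.34,0.14,0],"dr": [0,0,0],"hand": -1},
  {"offset": [0.34,0.14,0],"dr": [0,0,0],"hand": -1},
  {"offset": [0.34,0.13,0],"dr": [0,0,0],"hand": -1},
  {"offset": [0,0,0],"dr": [0,0,0],"hand": -1},
  {"offset": [0,0,0],"dr": [0,0,0],"hand": -1},
])

```text
time_s: 13.95
eef_pos: [673.5, 63.4, 142.7]
ee_rot: [-0.0, 0.998, 0.059, -0.002]
force: [-1.0, -0.2, 1.3]
grip_width: -0.001
grip_force: 0.0
```

```bash
python3 - <<'E'
from h import *
goto(T(136,0),64,TY)
E
```

```text
pos [673.5  63.4 142.7] F [-1.  -0.2  1.3] shift [0.004 0.    0.656] rows 2 each [0.002 0.    0.328] turn [-0.001  0.004  0.001] rows 1 t 13.95
```

>>> arm_command([
  {"offset": [0,0,0.22],"dr": [0,0,0],"hand": -1},
  {"offset": [0,0,0.22],"dr": [0,0,0],"hand": -1},
  {"offset": [0,0,0.21],"dr": [0,0,0],"hand": -1},
  {"offset": [-0.1,0,0],"dr": [0,0,0],"hand": -1},
  {"offset": [-0.12,0,0],"dr": [0,0,0],"hand": -1},
  {"offset": [-0.12,0,0],"dr": [0,0,0],"hand": -1},
  {"offset": [-0.12,0,0],"dr": [0,0,0],"hand": -1},
  {"offset": [-0.12,0,0],"dr": [0,0,0],"hand": -1},
])

```text
time_s: 14.75
eef_pos: [603.4, 56.0, 67.2]
ee_rot: [-0.0, 0.998, 0.059, 0.001]
force: [4.4, -0.5, -3.0]
grip_width: -0.002
grip_force: 2.1
```

>>> arm_command([
  {"offset": [-0.12,0,0],"dr": [0,0,0],"hand": -1},
  {"offset": [-0.08,0,0],"dr": [0,0,0],"hand": -1},
  {"offset": [-0.04,0,0],"dr": [0,0,0],"hand": -1},
  {"offset": [-0.02,0,0],"dr": [0,0,0],"hand": -1},
  {"offset": [0,0,0],"dr": [0,0,0],"hand": -1},
])

```text
time_s: 15.25
eef_pos: [573.3, 51.9, 67.3]
ee_rot: [-0.0, 0.998, 0.059, -0.0]
force: [-0.5, 0.0, 0.4]
grip_width: -0.0
grip_force: 0.0
```

```bash
python3 - <<'E'
from h import *
goto(T(33,0),64,TY)
E
```

```text
pos [573.3  51.9  67.3] F [-0.5  0.   0.4] shift [-0.016  0.003  0.028] rows 1 each [-0.016  0.003  0.028] turn [-0.     0.001  0.001] rows 1 t 15.25
```

>>> arm_command([
  {"offset": [-0.015,0,0],"dr": [0,0,0],"hand": -1},
  {"offset": [-0.015,0,0],"dr": [0,0,0],"hand": -1},
  {"offset": [0,0,0],"dr": [0,0,0],"hand": -1},
])

```text
time_s: 15.55
eef_pos: [571.2, 51.5, 67.4]
ee_rot: [-0.0, 0.998, 0.059, 0.002]
force: [6.8, 2.8, -2.7]
grip_width: 0.0
grip_force: 3.5
```

>>> arm_command([
  {"offset": [-0.012,0,0],"dr": [0,0,0],"hand": -1},
  {"offset": [-0.008,0,0],"dr": [0,0,0],"hand": -1},
  {"offset": [0,0,0],"dr": [0,0,0],"hand": -1},
])

```text
time_s: 15.85
eef_pos: [571.1, 51.4, 67.5]
ee_rot: [-0.0, 0.998, 0.059, 0.005]
force: [18.6, 6.0, -10.9]
grip_width: 0.001
grip_force: 9.9
```

The bar is firmly against its closed stop: 18 N of force, with the tool at tray x ≈ 33. I'll back off and check.

>>> arm_command([
  {"offset": [0.1,0,0],"dr": [0,0,0],"hand": -1},
  {"offset": [0.15,0,0],"dr": [0,0,0],"hand": -1},
  {"offset": [0,0,-0.3],"dr": [0,0,0],"hand": -1},
  {"offset": [0,0,-0.4],"dr": [0,0,0],"hand": -1},
  {"offset": [-0.35,0,-0.3],"dr": [0,0,0],"hand": -1},
  {"offset": [-0.4,0,0],"dr": [0,0,0],"hand": -1},
  {"offset": [0,0,0],"dr": [0,0,0],"hand": -1},
  {"offset": [0,0,0],"dr": [0,0,0],"hand": -1},
])

```text
time_s: 16.65
eef_pos: [511.8, 44.2, 184.1]
ee_rot: [0.0, 0.998, 0.059, 0.0]
force: [-0.3, 0.6, -0.4]
grip_width: 0.001
grip_force: 0.0
```

```bash
python3 - <<'E'
from h import *
import cv2
cv2.imwrite("pics/w6.png",ctrl.capture("wrist")[:,:,::-1])
c=ctrl.camera_info("wrist")
for x,y,z in ((15,0,88),(27,112,52),(27,-112,52)):
  p=c["K"]@(c["R"]@np.array([*T(x,y),z])+c["t"]);print(p[:2]/p[2])
E
```

```text
[318.72541473 156.85268636]
[197.03783889 137.03918967]
[440.75571311 137.09735309]
```

View pics/w6.png

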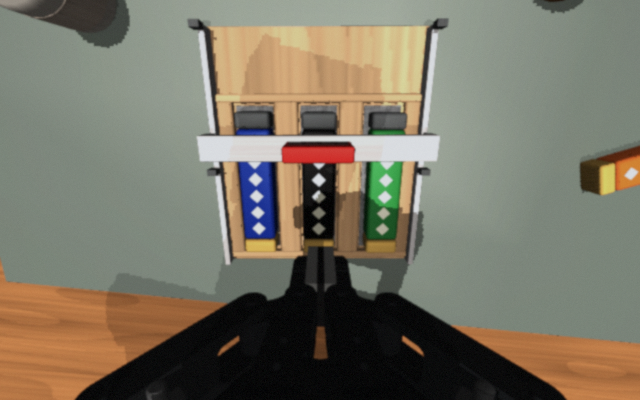

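The bar's far edge is at row 136 (137 predicted for fully closed), and all three hilts lie flat beneath it. I'm handing in.

```bash
python3 -c "
from rig import ctrl
print(ctrl.finish_job())"
```

```text
the job is handed in; nothing more can be done
None
```

I handed the job in at about 17 s: the blue and green hilts lie flat in the outer bays beside the black one, the bar is closed against its end stop over all three, and the arm touched none of the bystanders; the official verdict was not shown.

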